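# Open the glue pressure pot for refilling

### The arm

A 7-joint arm with a two-finger parallel gripper is mounted at the origin on the work surface. World frame = base frame: x ahead of the robot, y to its left, z up, the work surface at z = 0. Lengths are in m, angles in rad, forces in N, time in s.
With the tool pointing down it reaches from about 0.4 to 0.85 m from the base axis. Payload 10.4 kg.
Tool frame: the origin (TCP) lies midway between the tips of the shut fingers; the grasp point (between the pads) lies 19 mm behind it (manip.grasp_offset is the distance from the TCP to the grasp point, in m); z points along the fingers, y is the line along which they close (so a half turn about z gives the same grasp; the last joint's range is limited). The gripper opens to 85 mm and grips with 20 to 120 N. Pads are 22 mm wide; open, the fingers measure 114 mm over their backs; the gripper's body (76 mm by 85 mm) begins 54 mm behind the grasp point. The pads swing forward as they close: fully open they stand 13 mm farther back than shut.
Start: joints at [-1.17, 0.332, -0.065, 1.46, 0.022, 1.35, -0.088], TCP at [0.257, 0.57, 0.231] pointing down, gripper open.
Joint ranges: [-2.6, 2.6], [-0.5, 2.12], [-1.47, 1.34], [0.16, 2.42], [-1.27, 4.41], [0.06, 2.06], [-2.6, 2.6]. Speed limits (rad/s): [2.22, 2.22, 2.79, 2.79, 3.14, 3.14, 3.14].

### API

Orientations are given as a unit quaternion [x, y, z, w].
In Python, from workcell import manip gives the robot as it stands.
- The arm moves only by the shell command python3 jog.py 'ROWS' [FORCE]. ROWS is rows parted by semicolons, their numbers by spaces, 1 to 20 of them, each of 7 numbers: a rotation vector rx, ry, rz in rad, then dx, dy, dz in m, then the opening from 0.0 (shut) to 1.0 (fully open); each row is the pose to reach, as a shift and turn from the pose commanded when the command began, along the tool's axes at that moment; what a row does not reach only later rows make up. A row lasts 1/8 s, in which the tool goes at most 0.0625 m and 0.188 rad, less where a joint would pass 70% of its speed; a pose out of reach is approached as far as the arm can. The fingers move at their own pace and stop on an object; FORCE is the grip in N (left out, the last holds). Time passes only in rows, so rows that do not move let the fingers close. It prints the time, the measured TCP pose, the force, the opening and the grip force at its end.
- manip.get_obs(): the state, without advancing time (a new reading comes with each control period).
- manip.camera(name): name is "scene" or "side" or "wrist"; returns the picture (480x640x3 uint8, blue, green, red); there is no depth.
- manip.calibration(name): a dict with "fx", "fy", "cx", "cy" (pixels), "world_from_camera" (4x4, takes a point from camera to world coordinates); the wrist camera has in their place "tool_from_camera" (4x4, takes a point from camera to tool coordinates, whose origin is the TCP and whose axes are the flange's). Camera axes: x right, y up, looking along -z (the intrinsics and any distortion apply to the point x, -y, -z); pixel columns grow to the right and rows downward; lengths in m; the calibration is good to about 2 mm. The wrist camera is an equidistant fisheye: a pixel r from the principal point sees the ray r / f radians off the axis. A picture is of the moment at which its call begins: read the wrist's pose just before it. calibration takes no time and is no camera call.
- manip.hand_in(): hands the job in; it is judged then, once.
The state is a dict: "clock": time; "joint_pos": joint angles; "joint_velocities": joint speeds; "tau": joint torques, N m; "position": TCP position; "ee_rot": TCP orientation; "ft_force": force on the tool from outside, world axes, zero at the start; "torque": the same for the moment, N m; "grip_width": opening from 0.0 (shut) to 1.0 (fully open); "grasp_force": force on a finger pad.
Only numpy, scipy, OpenCV 4.12 (cv2) and the standard library are available. Lean on these libraries where they do the work, as an engineer would, in place of code of your own. Each camera call takes 0.05 s, during which the arm holds its last target. There are 200 camera calls.

### The job

The glue pot has to be refilled. Let its pressure off first by swinging the bleed valve's lever fully open, in line with its pipe; only then unscrew the filler cap anticlockwise, turn after turn, until it comes free, lift it off the neck and set it down in the steel tray the way it sat on the pot, open side down, without dropping it. Leave the bleed valve open and leave the thread cone, the hammer and the steel rule where they are.

Things in the scene. Friction and masses are not known exactly. Their poses are not given: they have to be found in the camera images.
- glue_pot: Bare metal pressure pot for glue, 150 mm diameter, shoulder 158 mm high, clipped firmly to the bench, yaw varies. Origin on the bench under its centre, z along its axis. Out of its side: along -y the bleed pipe and valve, along +x a 54 mm gauge (to 117 mm out), along +y an air nipple (to 112 mm out) and a low glue cock (to 143 mm out); all these below 130 mm height, the valve lever below 160 mm.
- neck_top (a point): Centre of the filler neck's top rim, on the pot's axis, 199 mm above the bench. Neck 38 mm diameter (48 over the thread), 27 mm tall, standing on a 62 mm seat flange. Right-hand coarse thread: turned anticlockwise from above the cap rises 2.9 mm per rad and comes free after 3.6 to 3.9 rad; until then it cannot be pulled off. It turns easily and stays where left; play about 1.5 mm.
- filler_cap: Round fluted dark metal screw cap, 60 mm diameter, 38 mm tall, about 0.15 kg; can be gripped across its side at any angle. Origin at the centre of its open underside, z up, flat top at +38 mm. At the start it is screwed fully home, its underside on the seat flange 172 mm above the bench (27 mm below the neck top).
- bleed_lever (a joint): Angle (rad) of the bleed valve's lever about its upright stem. 0 = closed: lever across the pipe, pointing along the pot's -x. 1.57 = fully open, at its stop: lever in line with the pipe, pointing away from the pot along the pot's -y. Opens anticlockwise from above, takes about 2 N at the handle, stays where left. Starts between 0 and 0.25.
- bleed_stem (a point): Point on the lever's upright turning axis at the height of the handle's middle, 152 mm above the bench, fixed to the pot 120 mm from its axis along its -y. The bleed pipe below it runs out from the pot at 125 mm height through a ball valve (30 x 46 x 28 mm) under the stem to a silencer ending 172 mm from the pot's axis.
- lever_grip (a point): Middle of the lever's black handle sleeve, 62 mm from the stem axis, moving with the lever. The sleeve lies level along the lever: 58 mm long (33 to 91 mm from the stem), 16 mm wide, 11 mm thick, free space above, below and at both sides.
- tray: Shallow open steel tray, 150 (x) x 180 (y) x 18 mm tall, walls and floor 4 mm thick, 0.6 kg, loose. Origin at the centre of its underside, z up; floor at +4 mm, rim at +18 mm. It stands in either of two places beside the pot (swapped with the thread cone).
- thread_cone: Cone of tan thread, bystander, 94 mm diameter at the foot, 141 mm tall, standing. Origin at the centre of its underside.
- hammer: Small wooden-handled hammer lying flat, bystander, 260 mm long, head 96 mm across. Its own x runs along the handle towards the head, origin under its middle, on the bench.
- steel_rule: Steel rule lying flat on the bench, bystander, 300 (own x) x 32 x 4 mm. Origin at the centre of its underside.

How it is judged:
By the outcome, as a careful person would: the job done as asked, in the order asked, and still so for the second after the job is handed in, with the robot touching nothing.
It also fails if it takes over 72 s, if anything falls off the work surface, if the arm or the gripper's body presses on something with over 40 N, if the wrist force passes 120 N, or if a joint passes its speed limit or range.

## Working session

There is one attempt and no reset: what is moved stays moved. The work goes in short steps, Python scripts to look and compute and a shell command to move; the robot and the scene stay as the last step left them, time stands still between calls to the robot, and variables do not carry over. Pictures are saved under pics/ and viewed, at most 10 in all, crops included, and the job is handed in when it is done.

```bash
ls; mkdir -p pics; python3 - <<'E'
from workcell import manip
import cv2, numpy as np
np.set_printoptions(precision=4,suppress=True)
o=manip.get_obs()
print(o['clock'],o['position'],o['ee_rot'],o['grip_width'],manip.grasp_offset)
for n in ['scene','side','wrist']:
    im=manip.camera(n); cv2.imwrite(f'pics/{n}0.png',im); c=manip.calibration(n)
    print(n,{k:(np.array(v)) for k,v in c.items()})
E
```

```text
jog.py
pics
workcell.py
0.0 [0.2568 0.5694 0.2305] [ 0.2103  0.9776 -0.0007 -0.0001] 1.0040473502913483 0.0187
scene {'fx': array(441.4116), 'fy': array(441.4116), 'cx': array(321.8547), 'cy': array(252.4013), 'world_from_camera': array([[-0.174 , -0.768 ,  0.6163,  1.1545],
       [ 0.9847, -0.1441,  0.0984, -0.0009],
       [ 0.0133,  0.624 ,  0.7813,  0.8313],
       [ 0.    ,  0.    ,  0.    ,  1.    ]])}
side {'fx': array(498.6593), 'fy': array(498.6593), 'cx': array(314.7697), 'cy': array(240.7926), 'world_from_camera': array([[ 0.8862,  0.3268, -0.3285,  0.2454],
       [-0.4632,  0.6087, -0.6441, -0.7443],
       [-0.0105,  0.723 ,  0.6908,  0.8763],
       [ 0.    ,  0.    ,  0.    ,  1.    ]])}
wrist {'fx': array(371.6483), 'fy': array(371.6483), 'cx': array(322.5701), 'cy': array(243.3968), 'tool_from_camera': array([[ 0.0005,  0.9554,  0.2954,  0.0763],
       [ 1.    , -0.0004, -0.0005, -0.0003],
       [-0.0003,  0.2954, -0.9554, -0.1435],
       [ 0.    ,  0.    ,  0.    ,  1.    ]])}
```

View pics/scene0.png

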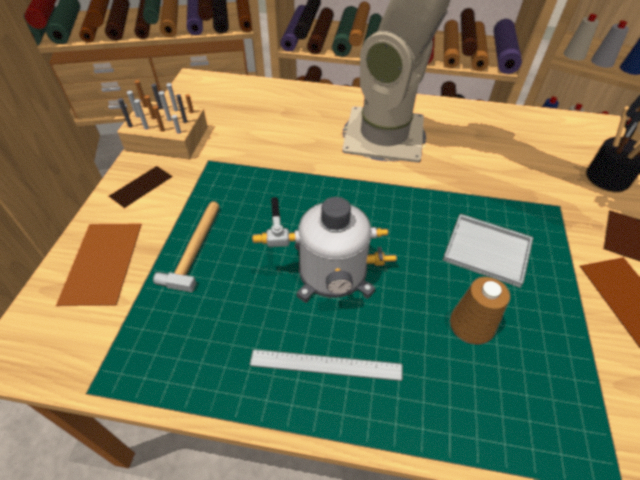

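View pics/side0.png

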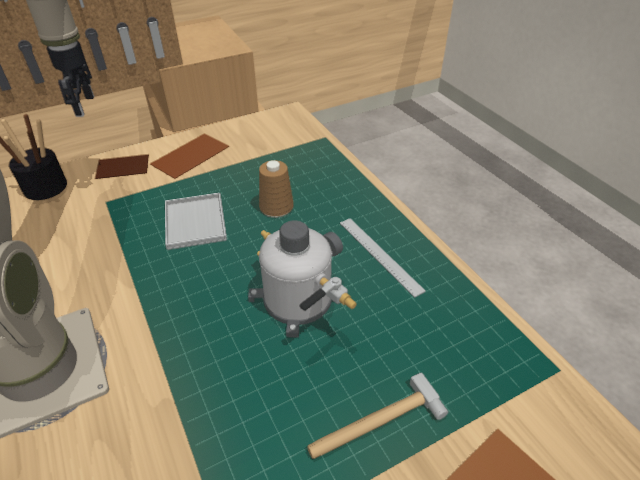

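Scene view: the pot is at about (335,250), with cap top at (336,205). The lever handle at (275,210) points toward the robot, and the tray is on the right at (488,249). The cone is at (480,310), the hammer at (190,245) and the rule at (325,365). Side view: cap (294,232), lever (315,299), tray (195,220). I'll view enlarged crops to get exact pixels.

```bash
cat > h.py <<'E'
from workcell import manip
import cv2, numpy as np
np.set_printoptions(precision=4,suppress=True)
def ray(n,u,v):
    c=manip.calibration(n);T=np.array(c['world_from_camera'])
    d=T[:3,:3]@np.array([(u-c['cx'])/c['fx'],-(v-c['cy'])/c['fy'],-1]);return T[:3,3],d/np.linalg.norm(d)
def plane(n,u,v,z):
    p,d=ray(n,u,v);return p+d*(z-p[2])/d[2]
def tri(a,b):
    p,d=ray('scene',*a);q,e=ray('side',*b)
    s=np.linalg.lstsq(np.stack([d,-e],1),q-p,rcond=None)[0]
    x,y=p+d*s[0],q+e*s[1];return (x+y)/2,np.linalg.norm(x-y)
E
python3 - <<'E'
from h import *
a=cv2.imread('pics/scene0.png')[185:305,245:405];b=cv2.imread('pics/side0.png')[215:335,240:400]
r=lambda x:cv2.resize(x,None,fx=5,fy=5,interpolation=cv2.INTER_CUBIC)
cv2.imwrite('pics/cs.png',r(a));cv2.imwrite('pics/cd.png',r(b))
# dark blobs
for n in ['scene','side']:
    im=cv2.imread(f'pics/{n}0.png');m=((im.max(2)<70)&(im.max(2).astype(int)-im.min(2)<22)).astype(np.uint8)
    k,l,s,c=cv2.connectedComponentsWithStats(m)
    for i in range(1,k):
        if s[i,4]>40 and 180<c[i][1]<340 and 240<c[i][0]<420: print(n,s[i],c[i])
    # tray mask: bright grey
    t=((im.min(2)>130)&(im.max(2).astype(int)-im.min(2)<25)).astype(np.uint8)
    k,l,s,c=cv2.connectedComponentsWithStats(cv2.morphologyEx(t,cv2.MORPH_CLOSE,np.ones((5,5))))
    for i in range(1,k):
        x,y,w,h=s[i][:4]
        if s[i,4]>1500 and ((n=='scene' and 430<c[i][0]<560 and 200<c[i][1]<290) or (n=='side' and 150<c[i][0]<240 and 180<c[i][1]<260)):
            ct=cv2.findContours((l==i).astype(np.uint8),0,1)[0][0]
            q=cv2.approxPolyDP(cv2.convexHull(ct),6,True)[:,0];print(n,'tray',q.tolist())
            P=np.array([plane(n,*p,.018) for p in q]);print(P, cv2.minAreaRect(P[:,:2].astype(np.float32)))
E
```

```text
scene [272 198   7  18 101] [274.7822 206.5149]
scene [322 212  28  17 288] [335.5556 221.1562]
scene [359 264  13  21  44] [364.6818 275.8182]
scene [297 288  62  14 117] [327.735  294.5385]
scene tray [[460, 215], [531, 238], [521, 282], [445, 256]]
[[0.3282 0.221  0.018 ]
 [0.3744 0.3908 0.018 ]
 [0.5142 0.3529 0.018 ]
 [0.4701 0.1835 0.018 ]] ((0.4215856194496155, 0.2873591482639313), (0.17601796984672546, 0.14678068459033966), 75.2320556640625)
side [281 237  10  15  80] [284.725  243.5625]
side [327 238  14  18  53] [332.8679 248.    ]
side [300 289  25  21 211] [312.2749 299.3934]
side [249 297  13   6  41] [253.9268 298.6585]
side [263 300  24  24  81] [273.0494 314.0617]
side [301 313  21  12  84] [312.6429 319.3214]
side [286 325  14  13  71] [293.0423 333.6197]
side tray [[219, 193], [225, 239], [168, 248], [165, 200]]
[[0.508  0.3522 0.018 ]
 [0.4581 0.1682 0.018 ]
 [0.3227 0.2043 0.018 ]
 [0.3669 0.3933 0.018 ]] ((0.41243529319763184, 0.2804551124572754), (0.19394603371620178, 0.14692023396492004), 74.81245422363281)
```

View pics/cs.png

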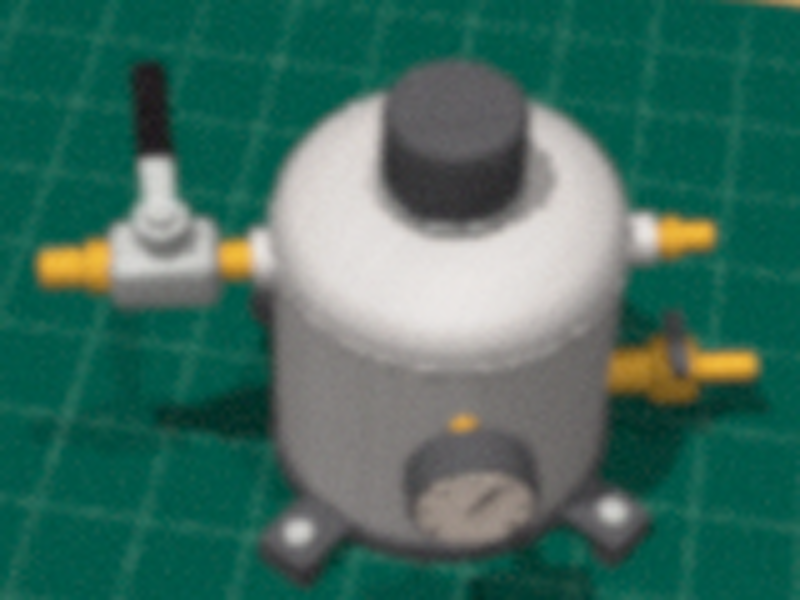

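View pics/cd.png

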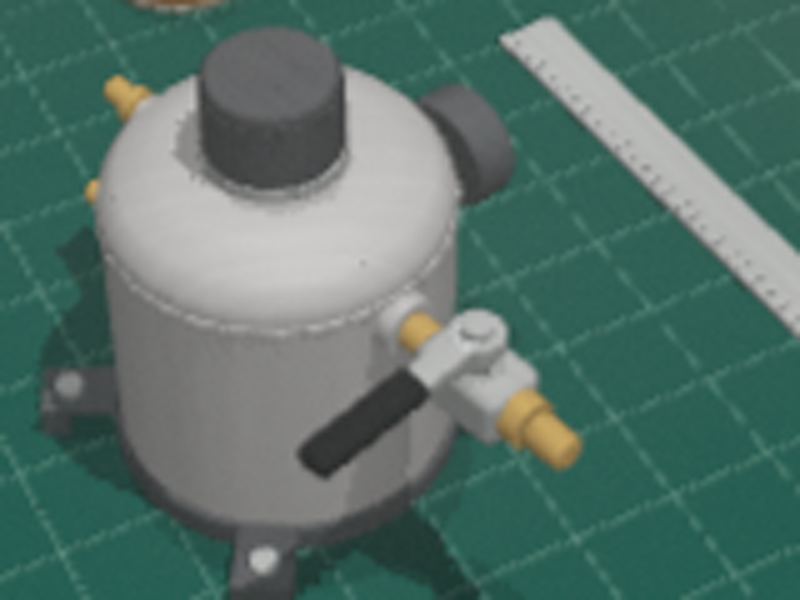

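Enlarged views: cap-top ellipse centre is at scene crop (456,101) and side crop (271,75). Sleeve ends are at scene (150,64)–(155,155) and side (315,460)–(413,380). Stem knob is at scene (160,213) and side (482,326), and the silencer tip is at scene (42,268) and side (568,450).

```bash
python3 - <<'E'
from h import *
S=lambda x,y:(245+(x+.5)/5-.5,185+(y+.5)/5-.5)
D=lambda x,y:(240+(x+.5)/5-.5,215+(y+.5)/5-.5)
for k,a,b in [('cap',(456,101),(271,75)),('sl_mid',(152,109),(364,420)),('sl_out',(150,68),(315,460)),('sl_in',(155,155),(413,380)),('stem',(160,213),(482,322)),('pipe',(42,267),(568,450))]:
    print(k,*tri(S(*a),D(*b)))
print(plane('scene',*S(456,101),.210),plane('side',*D(271,75),.210))
print(plane('scene',*S(152,109),.157),plane('side',*D(364,420),.157))
print(plane('scene',*S(160,213),.163),plane('side',*D(482,322),.163))
from scipy.spatial.transform import Rotation as R
o=manip.get_obs();print(R.from_quat(o['ee_rot']).as_matrix())
E
```

```text
cap [ 0.5406 -0.0734  0.2091] 0.0010621919113385446
sl_mid [ 0.5131 -0.2067  0.1526] 0.0007164042330922853
sl_out [ 0.4885 -0.2141  0.1517] 7.206275841130582e-05
sl_in [ 0.5388 -0.1987  0.1527] 0.0017653093135708384
stem [ 0.5742 -0.188   0.1569] 0.0007754917937526152
pipe [ 0.5856 -0.2375  0.1258] 0.0021529958221553035
[ 0.541 -0.073  0.21 ] [ 0.5404 -0.0749  0.21  ]
[ 0.5176 -0.2056  0.157 ] [ 0.5113 -0.2096  0.157 ]
[ 0.5798 -0.1866  0.163 ] [ 0.5713 -0.1924  0.163 ]
[[-0.9116  0.4112 -0.0004]
 [ 0.4112  0.9116 -0.001 ]
 [-0.     -0.0011 -1.    ]]
```

```bash
cat >> h.py <<'E'
from scipy.spatial.transform import Rotation as R
def goal(x,y,z,yaw):
    "rotvec+shift in tool axes to bring TCP to x,y,z, tool y at world yaw (deg), z straight down"
    o=manip.get_obs();M=R.from_quat(o['ee_rot'])
    a=np.radians(yaw);Y=np.array([np.cos(a),np.sin(a),0]);Z=np.array([0,0,-1.]);G=np.stack([np.cross(Y,Z),Y,Z],1)
    rv=(M.inv()*R.from_matrix(G)).as_rotvec();d=M.inv().apply(np.array([x,y,z])-o['position'])
    return np.round(np.r_[rv,d],4)
E
python3 -c "
from h import *
print(goal(.5082,-.2081,.25,-74))"
```

```text
[-0.0004  0.0013  2.4386 -0.5488 -0.6055 -0.0186]
```

```bash
P="0 0.001 2.4386 -0.549 -0.6055 -0.019 0.55"; python3 jog.py '0 0 0.18 -0.01 -0.01 -0.05 0.55; 0 0.001 2.4386 -0.549 -0.6055 -0.05 0.55; 0 0.001 2.4386 -0.549 -0.6055 -0.05 0.55; 0 0.001 2.4386 -0.549 -0.6055 -0.05 0.55; 0 0.001 2.4386 -0.549 -0.6055 -0.05 0.55; 0 0.001 2.4386 -0.549 -0.6055 -0.05 0.55; 0 0.001 2.4386 -0.549 -0.6055 -0.05 0.55; 0 0.001 2.4386 -0.549 -0.6055 -0.05 0.55; 0 0.001 2.4386 -0.549 -0.6055 -0.05 0.55; 0 0.001 2.4386 -0.549 -0.6055 -0.05 0.55; 0 0.001 2.4386 -0.549 -0.6055 -0.05 0.55; 0 0.001 2.4386 -0.549 -0.6055 -0.05 0.55; 0 0.001 2.4386 -0.549 -0.6055 -0.05 0.55; 0 0.001 2.4386 -0.549 -0.6055 -0.05 0.55; 0 0.001 2.4386 -0.549 -0.6055 -0.05 0.55; 0 0.001 2.4386 -0.549 -0.6055 -0.05 0.55; 0 0.001 2.4386 -0.549 -0.6055 -0.05 0.55' 20
python3 -c "
from h import *
print(manip.get_obs()['joint_pos'])
print(goal(.5082,-.2081,.137,-74))"
```

```text
clock: 2.28
position: [0.5086, -0.2065, 0.2813]
ee_rot: [0.99, 0.14, 0.0, -0.001]
ft_force: [-0.2, 0.8, -0.0]
grip_width: 0.551
grasp_force: 0.0
[-0.3782  0.1567  0.772   1.6219 -0.1123  1.4084 -0.8835]
[-0.0016 -0.0008  0.0021 -0.0009  0.0016  0.1443]
```

```bash
python3 jog.py '0 0 0 0 0.001 0.06 0.55; 0 0 0 0 0.001 0.11 0.55; 0 0 0 0 0.001 0.144 0.55; 0 0 0 0 0.001 0.144 0.4; 0 0 0 0 0.001 0.144 0; 0 0 0 0 0.001 0.144 0; 0 0 0 0 0.001 0.144 0; 0 0 0 0 0.001 0.144 0' 20
python3 - <<'E'
from h import *
im=manip.camera('side');cv2.imwrite('pics/g1.png',cv2.resize(im[190:340,220:420],None,fx=4,fy=4))
E
```

```text
clock: 3.28
position: [0.5096, -0.2084, 0.1389]
ee_rot: [0.99, 0.14, 0.001, -0.001]
ft_force: [-2.8, 4.4, 8.4]
grip_width: 0.179
grasp_force: 23.6
```

View pics/g1.png

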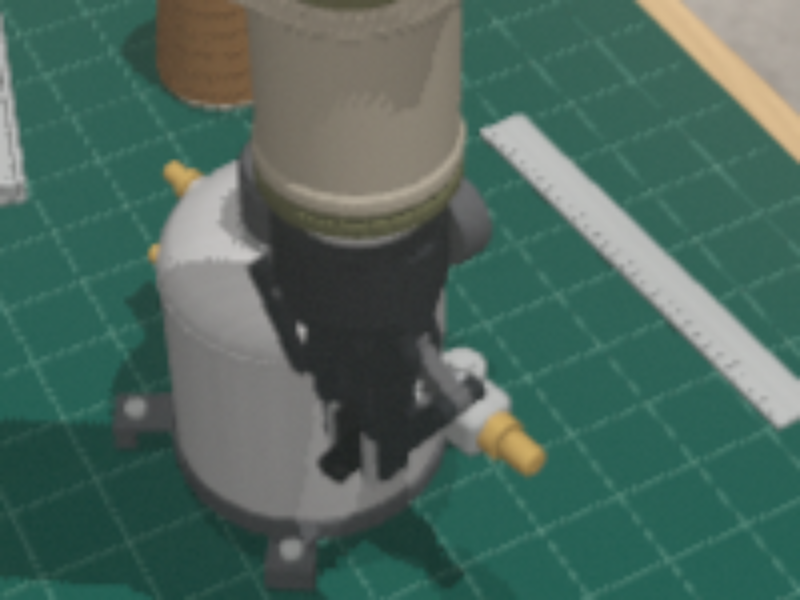

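The fingers hold the sleeve (scene pixel about (365,440) in the crop), with a width of 15 mm. Next I swing the lever about its stem, which lies along tool +x at r≈67 mm.

```bash
python3 jog.py '0 0 -0.17 0.001 0.0113 0 0; 0 0 -0.34 0.0038 0.0223 0 0; 0 0 -0.51 0.0085 0.0327 0 0; 0 0 -0.68 0.0149 0.0421 0 0; 0 0 -0.85 0.0228 0.0503 0 0; 0 0 -1.02 0.0319 0.0571 0 0; 0 0 -1.19 0.0421 0.0622 0 0; 0 0 -1.36 0.0530 0.0655 0 0; 0 0 -1.53 0.0643 0.0669 0 0; 0 0 -1.58 0.0676 0.067 0 0; 0 0 -1.58 0.0676 0.067 0 0; 0 0 -1.58 0.0676 0.067 0 0'
python3 -c "
from h import *
o=manip.get_obs();print(o['position'],o['torque'],np.degrees(R.from_quat(o['ee_rot']).as_matrix()[:2,1]))
print(np.degrees(np.arctan2(*R.from_quat(o['ee_rot']).as_matrix()[[1,0],1])))
d=o['position'][:2]-[.5736,-.1894];print(np.degrees(np.arctan2(d[1],d[0])))"
```

```text
clock: 4.82
position: [0.5891, -0.2526, 0.1383]
ee_rot: [0.598, 0.801, 0.0, -0.004]
ft_force: [-22.0, 13.1, 17.5]
grip_width: 0.185
grasp_force: 27.4
[ 0.5891 -0.2526  0.1383] [ 2.7582  4.7935 -0.3526] [54.938 16.265]
16.491963670812
-76.22430493919138
```

```bash
python3 jog.py '0 0 0 0 -0.002 0 0.5; 0 0 0 0 -0.002 0 0.5; 0 0 0 0 -0.002 0 0.5; 0 0 0 0 0 -0.06 0.6; 0 0 0 0 0 -0.12 1; 0 0 0 -0.06 0.03 -0.15 1; 0 0 0 -0.12 0.06 -0.15 1; 0 0 0 -0.12 0.06 -0.15 1'
python3 - <<'E'
from h import *
a=manip.camera('scene');b=manip.camera('side');cv2.imwrite('pics/sc2.png',a);cv2.imwrite('pics/sd2.png',b)
r=lambda x:cv2.resize(x,None,fx=4,fy=4,interpolation=cv2.INTER_CUBIC)
cv2.imwrite('pics/l2.png',np.hstack([r(a[190:300,210:310]),r(b[240:350,300:400])]))
E
```

```text
clock: 5.82
position: [0.6848, -0.3552, 0.284]
ee_rot: [0.599, 0.801, -0.001, -0.001]
ft_force: [0.8, 0.3, 0.0]
grip_width: 0.997
grasp_force: 0.0
```

View pics/l2.png

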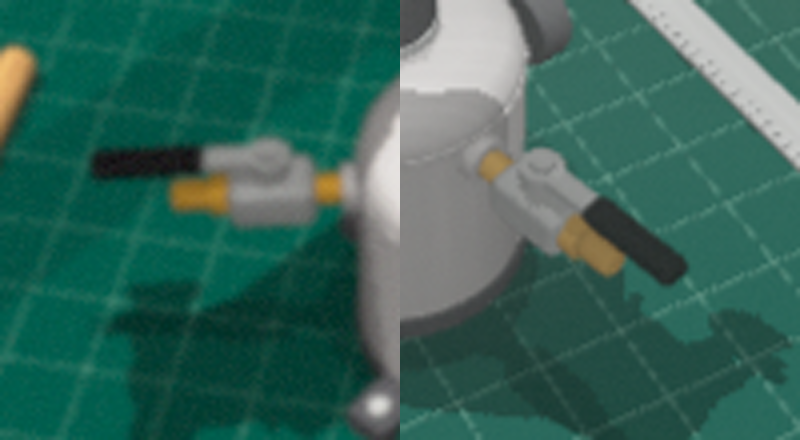

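The lever looks in line with the pipe. In the crop, the scene sleeve runs (95,164)–(200,160) with the stem at (268,155), and the side sleeve runs (277,268)–(192,212). I'll check its angle against the pipe numerically.

```bash
python3 - <<'E'
from h import *
S=lambda x,y:(210+(x+.5)/4-.5,190+(y+.5)/4-.5)
D=lambda x,y:(300+(x+.5)/4-.5,240+(y+.5)/4-.5)
P=[tri(S(*a),D(*b)) for a,b in [((95,164),(277,270)),((200,160),(190,212)),((268,153),(143,162)),((172,195),(213,264)),((345,187),(82,156))]]
for p in P: print(*p)
ang=lambda a,b:np.degrees(np.arctan2(*(a-b)[[1,0]]))
print('sleeve',ang(P[0][0],P[1][0]),'lever',ang(P[0][0],P[2][0]),'pipe',ang(P[3][0],P[4][0]), ang(P[3][0],np.array([.5405,-.074,0])))
print(goal(.5405,-.074,.26,-64))
E
```

```text
[ 0.5957 -0.2736  0.1523] 0.0009744196510348563
[ 0.5798 -0.2226  0.1488] 0.0019275857195014288
[ 0.5732 -0.1881  0.154 ] 0.0014947933216055414
[ 0.5849 -0.2384  0.1238] 0.0029315057745346695
[ 0.5622 -0.1494  0.1247] 0.005427199586724815
sleeve -72.68483865256013 lever -75.25068586738762 pipe -75.70651771987409 -74.88971409119262
[-0.0025  0.0007  1.4039  0.3095 -0.0583  0.0254]
```

```bash
python3 -c "
from h import *
print(manip.get_obs()['joint_pos'],goal(.5405,-.074,.25,-135))"
```

```text
[ 0.194   0.7048  0.4759  0.8781 -0.3007  1.6163  0.8416] [-0.002   0.0025  2.6431  0.3095 -0.0583  0.0354]
```

```bash
python3 jog.py '0 0 2.643 0.3095 -0.0583 0 1; 0 0 2.643 0.3095 -0.0583 0 1; 0 0 2.643 0.3095 -0.0583 0 1; 0 0 2.643 0.3095 -0.0583 0 1; 0 0 2.643 0.3095 -0.0583 0 1; 0 0 2.643 0.3095 -0.0583 0 1; 0 0 2.643 0.3095 -0.0583 0 1; 0 0 2.643 0.3095 -0.0583 0 1; 0 0 2.643 0.3095 -0.0583 0 1; 0 0 2.643 0.3095 -0.0583 0 1; 0 0 2.643 0.3095 -0.0583 0 1; 0 0 2.643 0.3095 -0.0583 0 1; 0 0 2.643 0.3095 -0.0583 0 1; 0 0 2.643 0.3095 -0.0583 0 1; 0 0 2.643 0.3095 -0.0583 0 1; 0 0 2.643 0.3095 -0.0583 0.03 1; 0 0 2.643 0.3095 -0.0583 0.035 1; 0 0 2.643 0.3095 -0.0583 0.035 1'
python3 -c "
from h import *
print(manip.get_obs()['joint_pos'],goal(.5405,-.074,.174,-135))
o=manip.get_obs();im=manip.camera('wrist');cv2.imwrite('pics/w1.png',im)"
```

```text
clock: 8.18
position: [0.5396, -0.0722, 0.2529]
ee_rot: [0.924, -0.382, -0.0, -0.001]
ft_force: [0.1, -0.1, 0.1]
grip_width: 1.002
grasp_force: 0.0
[-0.5859  0.1539  0.7139  1.6771 -0.1047  1.3488 -2.2087] [-0.0014  0.0008  0.0023  0.002   0.0007  0.0789]
```

View pics/w1.png

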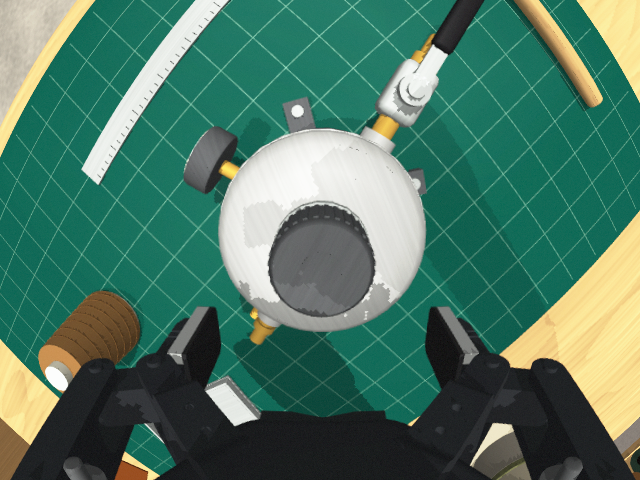

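The wrist view shows the lever in line with the pipe (410,90 → 460,20). The cap top is at (322,267), centred between the fingers. I'll cross-check its position with the fisheye ray.

```bash
python3 - <<'E'
from h import *
o=manip.get_obs();c=manip.calibration('wrist');T=np.array(c['tool_from_camera']);M=R.from_quat(o['ee_rot'])
for u,v in [(322,267),(270,265),(375,265)]:
    x,y=(u-c['cx'])/c['fx'],(v-c['cy'])/c['fy'];t=np.hypot(x,y);s=np.sin(t)/t
    d=M.apply(T[:3,:3]@[x*s,-y*s,-np.cos(t)]);p=o['position']+M.apply(T[:3,3]);print(p+d*(.21-p[2])/d[2])
E
```

```text
[ 0.5424 -0.0751  0.21  ]
[ 0.5629 -0.0559  0.21  ]
[ 0.523  -0.0962  0.21  ]
```

```bash
python3 jog.py '0 0 0 0.003 0.001 0.05 1; 0 0 0 0.003 0.001 0.079 1; 0 0 0 0.003 0.001 0.079 1; 0 0 0 0.003 0.001 0.079 0.5; 0 0 0 0.003 0.001 0.079 0.5; 0 0 0 0.003 0.001 0.079 0.5; 0 0 0 0.003 0.001 0.079 0.5; 0 0 0 0.003 0.001 0.079 0.5' 40
```

```text
clock: 9.22
position: [0.5425, -0.0753, 0.1757]
ee_rot: [0.924, -0.382, 0.001, -0.001]
ft_force: [-2.2, 0.8, 6.2]
grip_width: 0.698
grasp_force: 42.3
```

```bash
python3 jog.py '0 0 -0.17 0 0 -0.0005 0.5; 0 0 -0.34 0 0 -0.001 0.5; 0 0 -0.51 0 0 -0.0015 0.5; 0 0 -0.68 0 0 -0.002 0.5; 0 0 -0.85 0 0 -0.0025 0.5; 0 0 -1.02 0 0 -0.003 0.5; 0 0 -1.02 0 0 -0.003 0.5'; python3 -c "
from h import *
print(manip.get_obs()['joint_pos'],manip.get_obs()['torque'])"
```

```text
clock: 10.1
position: [0.5423, -0.0743, 0.178]
ee_rot: [0.993, 0.118, 0.001, -0.001]
ft_force: [-0.3, 5.6, 4.6]
grip_width: 0.696
grasp_force: 43.8
[-0.4484  0.2097  0.5733  1.7694 -0.1246  1.1957 -1.1743] [ 1.2746 -0.0547  0.0844]
```

```bash
python3 jog.py '0 0 -0.17 0 0 -0.0005 0.5; 0 0 -0.34 0 0 -0.001 0.5; 0 0 -0.51 0 0 -0.0015 0.5; 0 0 -0.68 0 0 -0.002 0.5; 0 0 -0.85 0 0 -0.0025 0.5; 0 0 -1.02 0 0 -0.003 0.5; 0 0 -1.19 0 0 -0.0035 0.5; 0 0 -1.36 0 0 -0.004 0.5; 0 0 -1.53 0 0 -0.0044 0.5; 0 0 -1.7 0 0 -0.0049 0.5; 0 0 -1.87 0 0 -0.0054 0.5; 0 0 -2.04 0 0 -0.0059 0.5; 0 0 -2.21 0 0 -0.0064 0.5; 0 0 -2.38 0 0 -0.0069 0.5; 0 0 -2.55 0 0 -0.0074 0.5; 0 0 -2.72 0 0 -0.0079 0.5; 0 0 -2.89 0 0 -0.0084 0.5; 0 0 -3.06 0 0 -0.0089 0.5; 0 0 -3.06 0 0 -0.0089 0.5'; python3 -c "
from h import *
print(manip.get_obs()['joint_pos'],manip.get_obs()['torque'])"
```

```text
clock: 12.48
position: [0.5411, -0.0751, 0.1862]
ee_rot: [-0.075, 0.997, 0.001, 0.0]
ft_force: [-4.6, 2.6, 5.7]
grip_width: 0.696
grasp_force: 44.0
[-0.1747  0.1871  0.259   1.7463 -0.0523  1.215   1.8194] [0.8101 1.0341 0.0785]
```

```bash
python3 jog.py '0 0 0 0 0 -0.002 0.5; 0 0 0 0 0 -0.005 0.5; 0 0 0 0 0 -0.008 0.5; 0 0 0 0 0 -0.008 0.5'
```

```text
clock: 12.98
position: [0.5413, -0.0753, 0.1936]
ee_rot: [-0.077, 0.997, 0.0, 0.0]
ft_force: [-3.1, 3.8, -0.6]
grip_width: 0.698
grasp_force: 44.2
```

```bash
python3 jog.py '0 0 0 0 0 -0.02 0.5; 0 0 0 0 0 -0.05 0.5; 0 0 0 0 0 -0.07 0.5; 0 0 0 0 0 -0.07 0.5'; python3 -c "
from h import *
print(goal(.419,.285,.12,75))"
```

```text
clock: 13.48
position: [0.5424, -0.0763, 0.2649]
ee_rot: [-0.077, 0.997, -0.0, 0.002]
ft_force: [0.3, -0.6, -2.1]
grip_width: 0.692
grasp_force: 44.1
[0.0002 0.0041 0.4151 0.0674 0.376  0.1444]
```

```bash
python3 jog.py '0 0 0.02 0.005 0.025 0 0.5; 0 0 0.07 0.013 0.07 0 0.5; 0 0 0.13 0.021 0.12 0 0.5; 0 0 0.18 0.03 0.17 0 0.5; 0 0 0.24 0.039 0.22 0 0.5; 0 0 0.3 0.048 0.27 0 0.5; 0 0 0.36 0.057 0.32 0.02 0.5; 0 0.002 0.4 0.064 0.355 0.06 0.5; 0 0.004 0.415 0.0674 0.376 0.1 0.5; 0 0.004 0.415 0.0674 0.376 0.13 0.5; 0 0.004 0.415 0.0674 0.376 0.144 0.5; 0 0.004 0.415 0.0674 0.376 0.144 0.5; 0 0.004 0.415 0.0674 0.376 0.144 0.5'
python3 - <<'E'
from h import *
print(goal(.419,.285,.02,75), manip.get_obs()['joint_pos'])
a=manip.camera('scene');b=manip.camera('side');w=manip.camera('wrist')
r=lambda x,f:cv2.resize(x,None,fx=f,fy=f,interpolation=cv2.INTER_CUBIC)
cv2.imwrite('pics/p1.png',np.vstack([np.hstack([r(a[180:300,420:560],2.5),r(b[120:240,130:270],2.5)]),r(w[:,:],.625)[:300,:].repeat(1,0)[:,:400] if 0 else np.hstack([r(w,.625),np.zeros((300,300,3),np.uint8)])]))
E
```

```text
clock: 15.1
position: [0.4177, 0.2861, 0.1208]
ee_rot: [0.13, 0.991, 0.001, -0.001]
ft_force: [0.3, -0.1, -2.2]
grip_width: 0.696
grasp_force: 44.1
[ 0.0015 -0.0027  0.0007 -0.0018 -0.0008  0.1007] [-0.6045  0.1723 -0.0918  1.9015  0.0144  1.0688  0.6079]
```

View pics/p1.png

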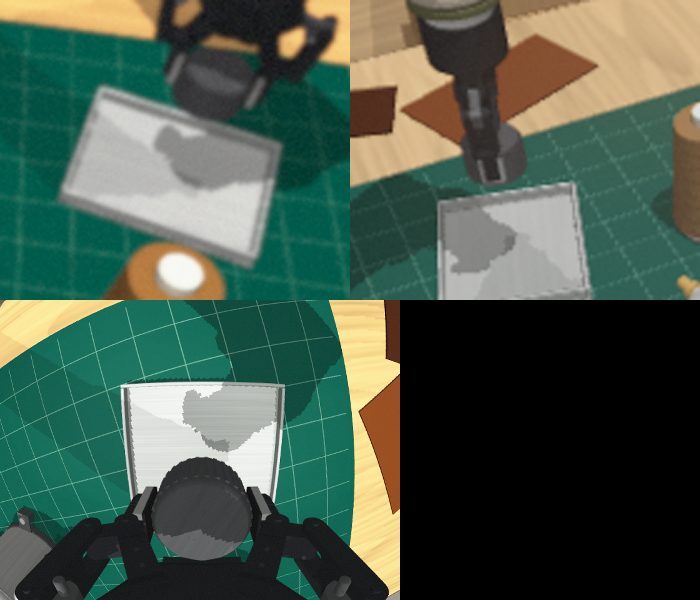

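The cap is held level, and the tray lies centred below it in the wrist view (cap at (202,508) between tray walls 125–285). I'll lower it.

```bash
python3 jog.py '0 -0.0027 0 -0.001 -0.001 0.04 0.5; 0 -0.0027 0 -0.001 -0.001 0.075 0.5; 0 -0.0027 0 -0.001 -0.001 0.095 0.5; 0 -0.0027 0 -0.001 -0.001 0.105 0.5; 0 -0.0027 0 -0.001 -0.001 0.108 0.5; 0 -0.0027 0 -0.001 -0.001 0.108 0.5'; python3 jog.py '0 0 0 0 0 0.001 0.5; 0 0 0 0 0 0.002 0.5; 0 0 0 0 0 0.002 0.5'
```

```text
clock: 16.0
position: [0.4176, 0.2851, 0.0123]
ee_rot: [0.13, 0.992, 0.001, -0.0]
ft_force: [0.4, -0.1, -2.8]
grip_width: 0.693
grasp_force: 44.0
clock: 16.38
position: [0.4172, 0.2848, 0.0097]
ee_rot: [0.13, 0.992, 0.0, -0.001]
ft_force: [0.4, -0.2, -2.4]
grip_width: 0.695
grasp_force: 44.0
```

```bash
for i in 1; do python3 jog.py '0 0 0 0 0 0.001 0.5; 0 0 0 0 0 0.001 0.5'; python3 jog.py '0 0 0 0 0 0.001 0.5; 0 0 0 0 0 0.001 0.5'; python3 jog.py '0 0 0 0 0 0.0007 0.5; 0 0 0 0 0 0.0007 0.5'; done | grep -E 'pos|ft'
```

```text
position: [0.417, 0.2848, 0.0085]
ft_force: [-0.3, 0.4, -1.8]
position: [0.4172, 0.2849, 0.0078]
ft_force: [-1.7, -0.8, 1.7]
position: [0.4172, 0.2848, 0.0077]
ft_force: [-4.6, -3.1, 11.2]
```

Contact was made at the predicted height. I'll ease off, release slowly and retreat upward.

```bash
python3 jog.py '0 0 0 0 0 -0.0007 0.5; 0 0 0 0 0 -0.0007 0.72; 0 0 0 0 0 -0.0007 0.78; 0 0 0 0 0 -0.0007 0.9; 0 0 0 0 0 -0.0007 0.95; 0 0 0 0 0 -0.0007 0.95; 0 0 0 0 0 -0.02 0.95; 0 0 0 0 0 -0.06 1; 0 0 0 0 0 -0.12 1; 0 0 0 0 0 -0.18 1; 0 0 0 -0.05 0 -0.2 1; 0 0 0 -0.1 0.05 -0.22 1; 0 0 0 -0.1 0.05 -0.22 1'
python3 - <<'E'
from h import *
a=manip.camera('scene');b=manip.camera('side')
cv2.imwrite('pics/f.png',np.vstack([cv2.resize(a[180:400,140:570],(586,300)),cv2.resize(b[130:350,130:560],(586,300))]))
E
```

```text
clock: 18.75
position: [0.5293, 0.3083, 0.2269]
ee_rot: [0.13, 0.991, 0.001, -0.0]
ft_force: [-0.6, 0.4, -0.5]
grip_width: 1.003
grasp_force: 0.0
```

View pics/f.png

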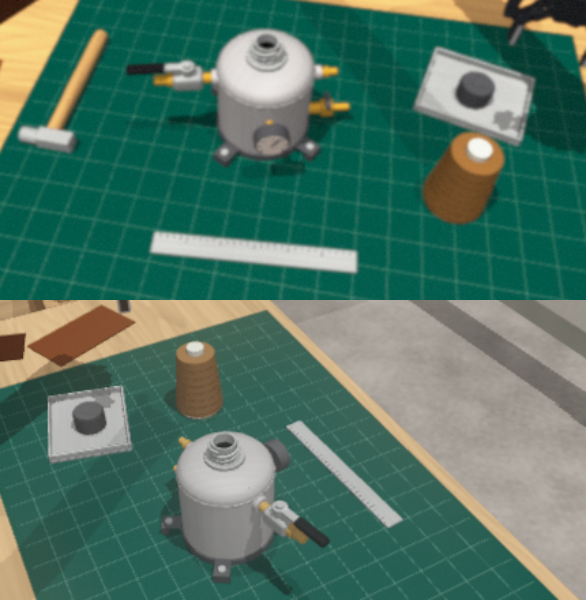

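The cap sits upright in the tray (scene crop (475,90), side crop (89,417)). The neck is bare, the lever is still open, and the cone, hammer and rule haven't moved. I'm handing in.

```bash
python3 -c "
from workcell import manip
print(manip.hand_in())"
```

```text
the job is handed in; nothing more can be done
None
```

The job is handed in at about 19 s on the clock: bleed lever opened in line with its pipe first, then the cap unscrewed and set open side down in the tray, with the valve left open and the cone, hammer and rule untouched; no verdict came back.

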